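# Shift the drive trainer from first into fourth gear and start it

### The job

The gearbox trainer stands still in first gear (the slot at the white dot). With the fingertips push its gear lever out of first, across neutral and fully home into fourth gear (the slot at the blue dot), without going into another gear on the way, and only then press the green start button right down and let it come back up. Push gently without taking the lever between the fingers, and leave the red stop button and everything else on the bench where it is.

Things in the scene. Friction and masses are not known exactly. Their poses are not given: they have to be found in the camera images.
- trainer: Drive trainer fixed to the bench: black base 480 x 160 mm, on it in line a blue motor (+x end, top 131 mm high), a gearbox with clear side windows (cover 135 mm high) and an aluminium generator (-x end). Origin: on the bench under the gearbox's centre; x = forward, y = left, z up.
- gate: Steel gate plate 112 x 84 mm on top of the gearbox, top 190 mm above the bench, with an H-shaped slot. Axes and origin as the trainer's. Neutral is the cross channel, 18 mm wide; slots 14.6 mm wide run forward and back from its ends. Dots 14 mm wide by the slot ends: white = first (forward left), yellow = second (back left), orange = third (forward right), blue = fourth (back right).
- lever: Gear lever: 10 mm steel rod with a black ball knob, standing out of the gate. Origin: its pivot, 100 mm above the bench; z along the rod, knob centre at z = 165 mm (265 mm above the bench when upright). It tilts forward/back and left/right, about 2.5 N at the knob moves it, and it stays where left. It can cross only in neutral, with the knob within 7 mm of the middle; rounded tongues guide it.
- knob (a point): Centre of the lever's black ball knob (36 mm diameter); moves with the lever. z along the rod.
- gear1 (a point): Where the knob's centre is with the lever fully home in first gear (forward left, white dot). Fixed to the trainer, axes as the trainer's. The four such points form a rectangle 88 mm (x) by 48 mm (y), about 257 mm above the bench; neutral lies half way between the forward and back points.
- gear2 (a point): The same for second gear (back left, yellow dot).
- gear3 (a point): The same for third gear (forward right, orange dot).
- gear4 (a point): The same for fourth gear (back right, blue dot).
- engage (a joint): Tilt of the lever forward (+) and back (-), rad; 0 = neutral, stops at +0.27 and -0.27 (fully home in a gear).
- select (a joint): Tilt of the lever to the left (+) and right (-), rad; the stops are at +0.175 and -0.175; slots lie at +0.15 (first, second) and -0.15 (third, fourth), with about 0.025 of play each way.
- console: Grey control box of the drive, fixed to the bench, 150 (x) x 110 (y) x 65 mm high, on one or the other side of the trainer. Origin: under its centre. On its top: green start button, red stop button in a yellow collar, a small display and a black dial 14 mm high.
- start (a joint): Travel of the green start button, m: 0 = up, 0.006 = right down. Sprung: about 5 N holds it right down, and it comes back up by itself.
- start_top (a point): Centre of the top of the green start button (28 mm diameter, 87 mm above the bench, 10 mm proud of its black collar of 44 mm diameter). It is pressed straight down.
- stop (a joint): Travel of the red stop button, m: 0 = up, 0.006 = right down. Not to be pressed.
- stop_top (a point): Centre of the top of the red stop button (36 mm diameter, 87 mm above the bench, 78 mm from the start button).
- meter: Yellow hand-held multimeter, 150 x 76 x 34 mm (dial to 46 mm), loose, on the other side of the trainer from the console. Origin under its centre. Leave alone.
- module: Blue plug-in module 100 x 100 x 18 mm with two standing plugs 56 mm high, loose, at the near left. Origin under its centre. Leave alone.
- screwdriver: Red-handled screwdriver 180 mm long, loose, lying along the trainer's left side. Leave alone.
- spare_gear: Brass gear ring 48 mm wide, 14 mm high, loose, lying at the trainer's right side. Origin under its centre. Leave alone.
- coupling: Aluminium coupling half 38 mm wide, 36 mm high, loose, standing at the trainer's right side. Origin under its centre. Leave alone.

How it is judged:
By the outcome, as a careful person would: the job done as asked, in the order asked, and still so for the second after the job is handed in, with the robot touching nothing.
It also fails if it takes over 58 s, if anything falls off the work surface, if the arm or the gripper's body presses on something with over 40 N, if the wrist force passes 120 N, or if a joint passes its speed limit or range.

### The arm

A 6-joint arm with a two-finger parallel gripper is mounted at the origin on the work surface. World frame = base frame: x ahead of the robot, y to its left, z up, the work surface at z = 0. Lengths are in m, angles in rad, forces in N, time in s.
With the tool pointing down it reaches from about 0.275 to 0.75 m from the base axis. Payload 10.2 kg.
Tool frame: the origin (TCP) lies midway between the tips of the shut fingers; the grasp point (between the pads) lies 19 mm behind it; z points along the fingers, y is the line along which they close (so a half turn about z gives the same grasp; the last joint's range is limited). The gripper opens to 88 mm and grips with 3 to 60 N. Pads are 18 mm wide; open, the fingers measure 123 mm over their backs; the gripper's body (75 mm by 187 mm) begins 45 mm behind the grasp point.
Start: joints at [-0.223, 0.313, 1.498, -0, 1.331, -0.223], TCP at [0.525, -0, 0.239] pointing down, gripper open.
Joint ranges: [-2.94, 2.94], [-0.97, 2.17], [0.19, 2.56], [-1.23, 4.37], [0.02, 3.11], [-2.88, 2.88]. Speed limits (rad/s): [2.39, 2.39, 3.01, 3.14, 3.14, 3.14].

### API

Orientations are given as a 3x3 rotation matrix whose columns are the frame's x, y, z axes.
In Python, from workcell import sensors, imaging, ctrl gives the robot as it stands. The module is installed in compiled form; this text tells all that it offers.
- The arm moves only by the shell command python3 -m jog 'ROWS' [FORCE]. ROWS is a JSON object of lists of equal length, an entry for each row: "rot": the turn, a rotation vector about the tool's x, y, z in rad, a list of three; "travel": the shift along the tool's x, y, z in m, a list of three; "fingers": the opening, from 0 (shut) to 1 (fully open). In form: {"rot": [[ax, ay, az], ...], "travel": [[tx, ty, tz], ...], "fingers": [fingers, ...]}. A call has 1 to 12 rows; each row shifts and turns the commanded pose from where the row before left it, along the tool's axes as they then stand; what a row does not reach is not made up. A row lasts 1/8 s, in which the tool goes at most 62.5 mm and 10.7 degrees, less where a joint would pass 70% of its speed; a pose out of reach is approached as far as the arm can. A call is refused whole if a number of a shift passes 0.0625 or a number of a turn 0.188, either way. A call with a gripper value outside its range is refused whole. The fingers move at their own pace and stop on an object; FORCE is the grip in N (left out, the last holds). Time passes only in rows, so rows that do not move let the fingers close. It gives the time, the measured TCP pose, the force, the opening and the grip force at its end, in the units of the state.
- sensors.sense(): the state, without advancing time (a new reading comes with each control period).
- imaging.snapshot(name): name is "scene" or "side" or "wrist"; returns a dict with "frame" (384x512x3 uint8, red, green, blue), "mtx" (3x3 intrinsics, pixels), "rvec" (rotation vector, rad) and "tvec" (3), from world to camera coordinates, as OpenCV has them. Camera axes: x right, y down, z forward; pixel columns grow to the right and rows downward; lengths in m; the calibration is good to about 2 mm. A picture is of the moment at which its call begins. There is no depth.
- ctrl.sign_off(): hands the job in; it is judged then, once.
The state is a dict: "time": time; "qpos": joint angles; "dq": joint speeds; "effort": joint torques, N m; "ee_pos": TCP position; "tool_rot": TCP orientation; "wrist_force": force on the tool from outside, world axes, zero at the start; "torque": the same for the moment, N m; "gripper_width": finger opening in m; "grasp_force": force on a finger pad.
Only numpy, scipy, OpenCV 4.12 (cv2) and the standard library are available. Lean on these libraries where they do the work, as an engineer would, in place of code of your own. Each camera call takes 0.05 s, during which the arm holds its last target. There are 200 camera calls.

## Working session

There is one attempt and no reset: what is moved stays moved. The work goes in short steps, Python scripts to look and compute and a shell command to move; the robot and the scene stay as the last step left them, time stands still between calls to the robot, and variables do not carry over. Pictures are saved under pics/ and viewed, at most 10 in all, crops included, and the job is handed in when it is done.

```bash
mkdir -p pics; cat > h.py <<'E'
import numpy as np, cv2, json
from workcell import sensors, imaging, ctrl
def snap(n,f):
    d=imaging.snapshot(n); cv2.imwrite(f'pics/{f}.png',cv2.cvtColor(d['frame'],cv2.COLOR_RGB2BGR))
    np.savez(f'pics/{f}.npz',**{k:np.array(v,float) for k,v in d.items() if k!='frame'}); return d
def P(f):
    z=np.load(f'pics/{f}.npz'); R=cv2.Rodrigues(z['rvec'].reshape(3))[0]; return z['mtx'],R,z['tvec'].reshape(3)
def ray(f,uv):
    K,R,t=P(f); d=R.T@np.linalg.inv(K)@np.array([*uv,1.]); return -R.T@t,d/np.linalg.norm(d)
def atz(f,uv,z):
    c,d=ray(f,uv); return c+d*(z-c[2])/d[2]
def tri(*obs):
    A=0;b=0;L=[]
    for f,uv in obs:
        c,d=ray(f,uv); M=np.eye(3)-np.outer(d,d); A=A+M;b=b+M@c;L.append((c,M))
    x=np.linalg.solve(A,b); return x,[np.linalg.norm(M@(x-c)) for c,M in L]
def proj(f,p):
    K,R,t=P(f); q=K@(R@np.array(p)+t); return q[:2]/q[2]
E
python3 - <<'E'
from h import *
a=snap('scene','sc0');b=snap('side','si0');
im=cv2.hconcat([cv2.imread('pics/sc0.png'),cv2.imread('pics/si0.png')])
for f in('sc0','si0'): print(ray(f,(256,192)))
s=sensors.sense();print(s['time'],s['ee_pos'],s['tool_rot'],s['gripper_width'])
for f in('sc0','si0'):cv2.imwrite(f'pics/{f}b.png',cv2.resize(cv2.imread(f'pics/{f}.png'),(800,600)))
E
```

```text
(array([ 1.3824626 , -0.08243551,  1.03506687]), array([-0.6985246 ,  0.08320382, -0.71073237]))
(array([ 0.42980449, -0.9880247 ,  1.03125001]), array([ 0.11123587,  0.75218081, -0.64950028]))
0.1 [5.24788797e-01 3.83217641e-05 2.38241975e-01] [[-2.53231433e-05  9.99999402e-01 -1.09330635e-03]
 [ 9.99999972e-01  2.55791521e-05  2.34146888e-04]
 [ 2.34174714e-04 -1.09330039e-03 -9.99999375e-01]] 0.08807268912499976
```

View pics/sc0b.png

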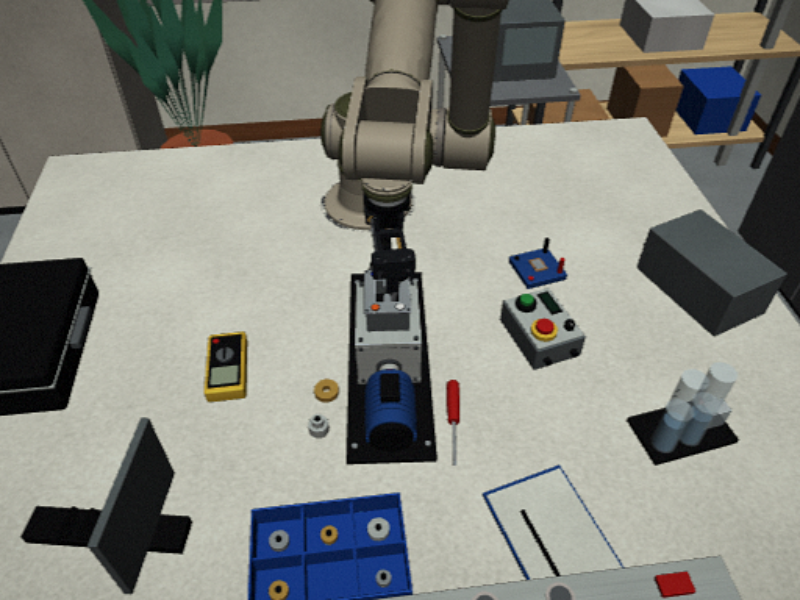

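View pics/si0b.png

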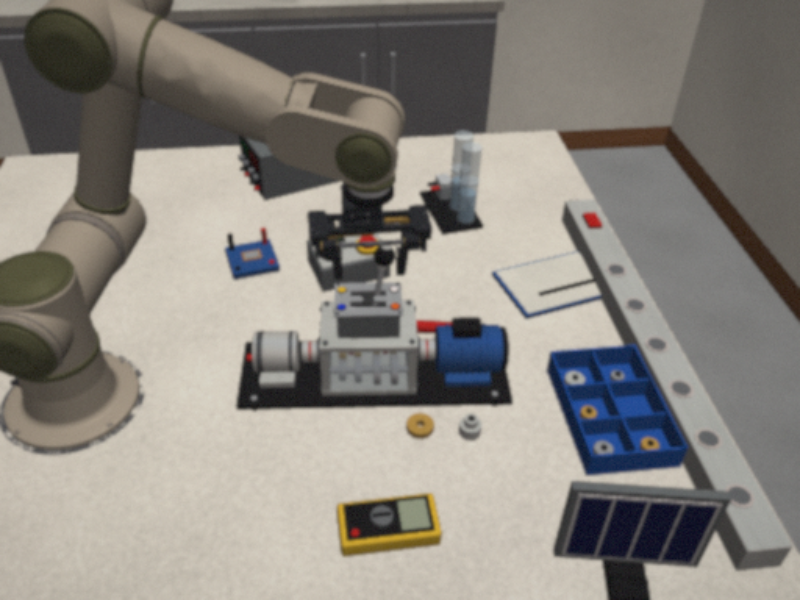

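The scene view shows the trainer at the centre with its motor end toward the camera. The console is on its left, with green at about (526,301) and red at (544,328). The side view shows the knob at about (383,257), right by the open fingers. I'll raise straight up and look again.

```bash
python3 -m jog '{"rot":[[0,0,0],[0,0,0],[0,0,0],[0,0,0],[0,0,0]],"travel":[[0,0,-0.03],[0,0,-0.04],[0,0,-0.04],[0,0,-0.03],[0,0,0]],"fingers":[1,1,0,0,0]}'
python3 - <<'E'
from h import *
for n,f in(('scene','sc1'),('side','si1'),('wrist','w1')): snap(n,f)
def crop(f,x0,y0,w,h,s): return cv2.resize(cv2.imread(f'pics/{f}.png')[y0:y0+h,x0:x0+w],None,fx=s,fy=s,interpolation=cv2.INTER_CUBIC)
a=crop('sc1',200,150,200,150,3.)
cv2.imwrite('pics/a1.png',cv2.resize(a,(800,600)))
cv2.imwrite('pics/b1.png',crop('si1',130,120,208,156,3.846))
cv2.imwrite('pics/c1.png',cv2.resize(cv2.imread('pics/w1.png'),(800,600)))
E
```

```text
time: 0.72
ee_pos: [0.5254, -0.0001, 0.3801]
tool_rot: [[-0.0, 1.0, 0.003], [1.0, 0.0, -0.001], [-0.001, 0.003, -1.0]]
wrist_force: [-0.3, 0.3, -0.2]
gripper_width: 0.0601
grasp_force: 0.0
```

View pics/a1.png

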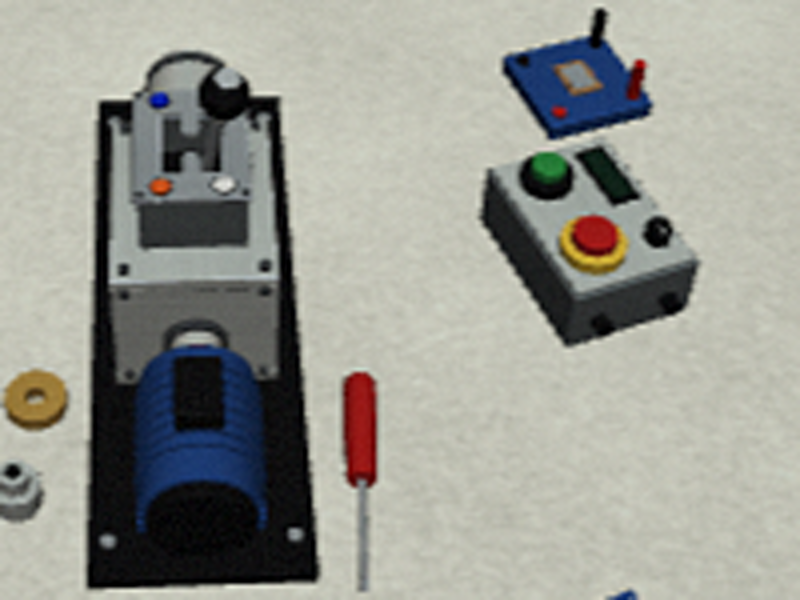

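View pics/b1.png

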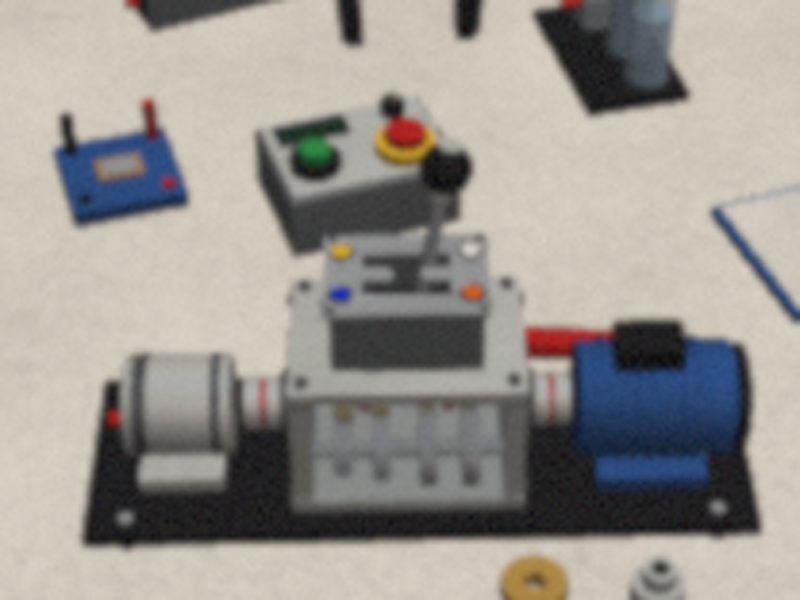

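View pics/c1.png

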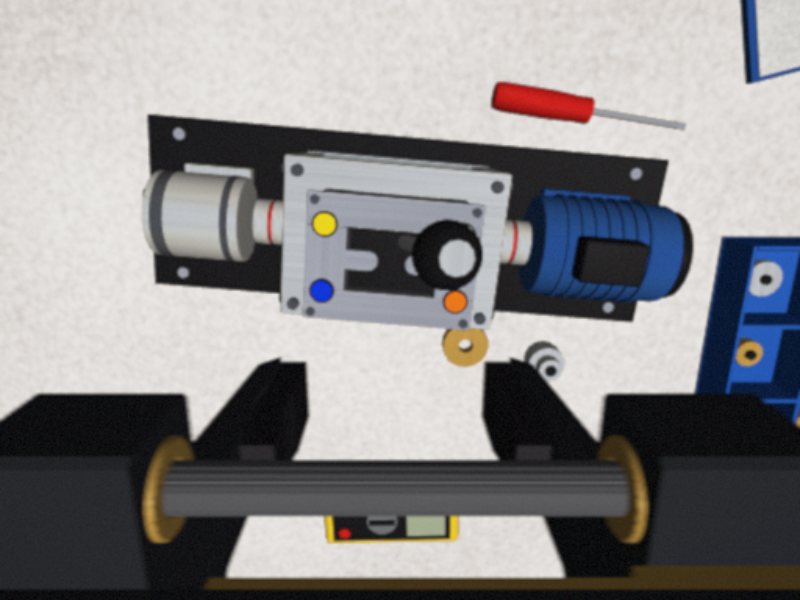

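Wrist view (800 px): knob (447,255), dots yellow (325,224), blue (321,290), orange (455,301). All four dots and both buttons also show in the two crops. Next I'll triangulate.

```bash
python3 - <<'E'
from h import *
S=lambda x,y:('sc1',(200+(x-1.5)/4,150+(y-1.5)/4))
B=lambda x,y:('si1',(130+(x-1.4)/3.846,120+(y-1.4)/3.846))
W=lambda x,y:('w1',((x-.3)/1.5625,(y-.3)/1.5625))
o=dict(knob=[S(224,93),B(445,168),W(447,255)],white=[S(223,184),B(470,250)],orange=[S(160,185),B(472,292),W(455,301)],
blue=[S(158,99),B(340,294),W(321,290)],yellow=[B(340,251),W(325,224)],start=[S(550,164),B(315,146)],stop=[S(594,232),B(405,129)],
c1=[B(85,543),W(156,282)],c2=[B(760,532),W(633,321),S(318,578)],c3=[W(149,115),S(99,101)],c4=[W(668,160),S(88,586)])
for k,v in o.items():
    x,e=tri(*v);print(k,x.round(4),np.round(e,4))
E
```

```text
knob [0.5498 0.0164 0.2618] [0.0007 0.0009 0.0006]
white [0.5669 0.0134 0.1921] [0.0009 0.0009]
orange [ 0.5629 -0.0297  0.1919] [0.001  0.0007 0.0008]
blue [ 0.4753 -0.0227  0.1918] [0.0013 0.0009 0.0011]
yellow [0.4791 0.0216 0.1927] [0.0011 0.0011]
start [0.4738 0.2852 0.0864] [0.0012 0.0012]
stop [0.5497 0.2998 0.0871] [0.0015 0.0015]
c1 [ 0.2872 -0.0641  0.0151] [0.0009 0.0009]
c2 [ 0.771  -0.0404  0.003 ] [0.0414 0.0648 0.0941]
c3 [0.3254 0.0133 0.0624] [0.078 0.078]
c4 [ 0.7731 -0.0247  0.0237] [0.0792 0.0792]
```

Heights check out: knob 262 mm, dots 192 mm, buttons 87 mm. The dot spacing (88 x 44 mm) gives a gate centre at (0.521, -0.0044) and a yaw of -0.087. The knob is at ex +27, ey +23, so it's only part way home in first; the first picture gives the same place, so I haven't moved it. I'll shut the fingers, align them and go down in front of the knob.

```bash
cat >> h.py <<'E'
C=np.array([.521,-.0044]);yw=-.087
EX=np.array([np.cos(yw),np.sin(yw)]);EY=np.array([-EX[1],EX[0]])
def tr(p): p=np.array(p)[:2]-C; return (p@EX*1000).round(1),(p@EY*1000).round(1)
E
python3 -m jog '{"rot":[[0,0,0.087],[0,0,0],[0,0,0],[0,0,0],[0,0,0]],"travel":[[0,0,0],[0.009,0.036,0],[0.009,0.035,0],[0,0,0],[0,0,0]],"fingers":[0,0,0,0,0]}' 10
python3 -m jog '{"rot":[[0,0,0],[0,0,0],[0,0,0],[0,0,0],[0,0,0],[0,0,0]],"travel":[[0,0,0.04],[0,0,0.04],[0,0,0.03],[0,0,0.03],[0,0,0],[0,0,0]],"fingers":[0,0,0,0,0,0]}'
python3 - <<'E'
from h import *
s=sensors.sense();print(tr(s['ee_pos']))
snap('side','si2');im=cv2.imread('pics/si2.png')[110:230,170:330];cv2.imwrite('pics/d.png',cv2.resize(im,(800,600)))
E
```

```text
time: 1.5
ee_pos: [0.5968, 0.0117, 0.378]
tool_rot: [[0.087, 0.996, -0.002], [0.996, -0.087, 0.0], [0.0, -0.002, -1.0]]
wrist_force: [0.0, 0.6, 0.1]
gripper_width: 0.0003
grasp_force: 0.0
time: 2.25
ee_pos: [0.5974, 0.0116, 0.2405]
tool_rot: [[0.087, 0.996, 0.002], [0.996, -0.087, -0.0], [-0.0, 0.002, -1.0]]
wrist_force: [0.1, -0.2, 0.1]
gripper_width: 0.0007
grasp_force: 0.0
(np.float64(74.7), np.float64(22.6))
```

View pics/d.png

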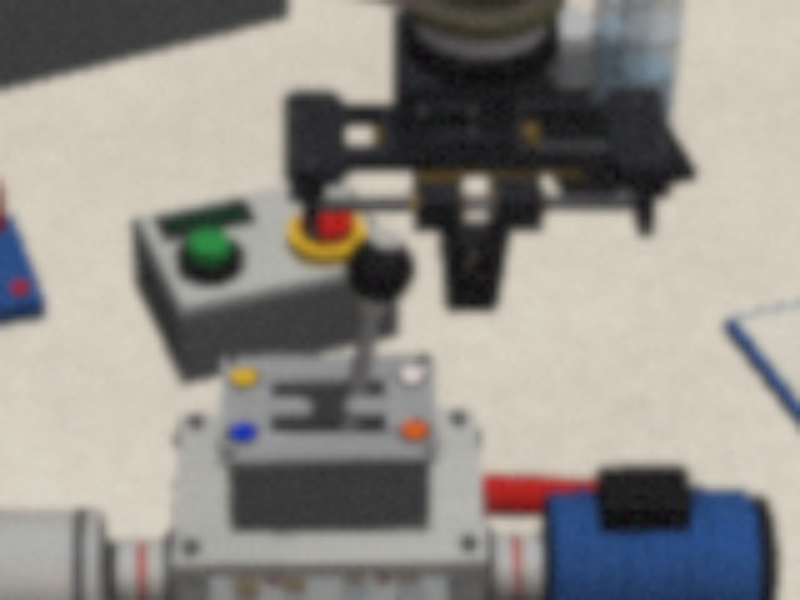

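Side crop: the shut fingertips (470,305) are just forward of the knob (380,270), at knob height and with a clear gap. I'll push back gently and track the knob with a template match constrained to its sphere.

```bash
cat >> h.py <<'E'
def knobp(e,s): # trainer mm -> world of knob with ex offset e, ey offset s
    z=.1+np.sqrt(.165**2-(e**2+s**2)*1e-6); xy=C+(EX*e+EY*s)/1000; return np.array([*xy,z])
def find(f,es,ss):
    t=cv2.imread('pics/si1.png'); u,v=tri(('si1',(245.5,163.5)))[0] if 0 else (245.5,163.5)
    T=cv2.getRectSubPix(t,(15,15),(u,v)); im=cv2.imread(f'pics/{f}.png'); best=[]
    off=np.array([u,v])-proj('si1',knobp(26.8,23.2))
    for e in es:
        for s in ss:
            p=proj(f,knobp(e,s))+off; q=cv2.getRectSubPix(im,(15,15),tuple(map(float,p)))
            best.append((float(cv2.matchTemplate(q,T,cv2.TM_CCOEFF_NORMED)[0,0]),e,s))
    return sorted(best)[::-1][:3]
def look(f,es,ss):
    snap('side',f); s=sensors.sense(); print('tcp',tr(s['ee_pos']),s['ee_pos'][2].round(4) if hasattr(s['ee_pos'],'round') else s['ee_pos'][2],'F',np.round(s['wrist_force'],1)); print(find(f,es,ss))
E
python3 -m jog '{"rot":[[0,0,0],[0,0,0],[0,0,0],[0,0,0],[0,0,0],[0,0,0],[0,0,0],[0,0,0]],"travel":[[0,-0.006,0],[0,-0.006,0],[0,-0.004,0],[0,-0.004,0],[0,-0.004,0],[0,-0.004,0],[0,-0.004,0],[0,0,0]],"fingers":[0,0,0,0,0,0,0,0]}'
python3 -c "
from h import *
print(find('si2',range(10,45),range(18,29)))
look('si3',range(-20,45),range(18,29))"
```

```text
time: 3.3
ee_pos: [0.5651, 0.0146, 0.2386]
tool_rot: [[0.087, 0.996, -0.001], [0.996, -0.087, 0.0], [-0.0, -0.001, -1.0]]
wrist_force: [3.9, -0.8, 2.9]
gripper_width: 0.0005
grasp_force: 1.3
[(0.998358964920044, 27, 23), (0.9975976347923279, 27, 24), (0.9947001934051514, 27, 22)]
tcp (np.float64(42.4), np.float64(22.7)) 0.2386 F [2.4 0.2 1.3]
[(0.6006305813789368, 42, 22), (0.6003453731536865, 42, 23), (0.6002415418624878, 42, 21)]
```

```bash
python3 -c "
from h import *
for lo in (range(-20,20),): print(find('si3',lo,range(18,29)))
im=cv2.imread('pics/si3.png')[110:230,170:330];cv2.imwrite('pics/e.png',cv2.resize(im,(800,600)))"
```

```text
[(0.5284061431884766, 9, 21), (0.5275216102600098, 8, 21), (0.527201771736145, 9, 20)]
```

View pics/e.png

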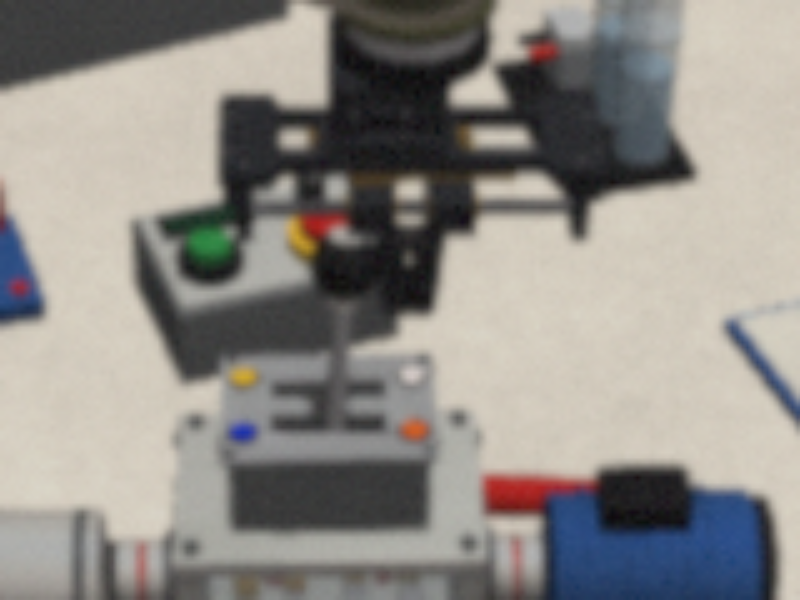

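```bash
python3 -c "
from h import *
print(find('si3',np.arange(-10,22,1),range(-30,30,2)))
off=np.array([245.5,163.5])-proj('si1',knobp(26.8,23.2))
for e in(0,5,10,15):
  for s in (24,12,0,-24): print(e,s,(proj('si3',knobp(e,s))+off).round(1))
snap('wrist','w3'); snap('scene','sc3')
print(proj('w3',knobp(10,23))*1.5625,(proj('sc3',knobp(10,23))))
w=cv2.resize(cv2.imread('pics/w3.png'),(400,300)); s=cv2.resize(cv2.imread('pics/sc3.png')[120:220,190:323],(400,300))
cv2.imwrite('pics/f.png',cv2.hconcat([w,s]))
"
```

```text
[(0.527201771736145, np.int64(9), 20), (0.5268632769584656, np.int64(8), 20), (0.5252164006233215, np.int64(9), 22)]
0 24 [234.9 162.8]
0 12 [235.  165.2]
0 0 [235. 168.]
0 -24 [235.1 174.5]
5 24 [236.9 162.8]
5 12 [237.  165.2]
5 0 [237. 168.]
5 -24 [237.2 174.5]
10 24 [238.9 162.8]
10 12 [239.  165.3]
10 0 [239.  168.1]
10 -24 [239.2 174.6]
15 24 [240.9 162.9]
15 12 [240.9 165.4]
15 0 [241.  168.2]
15 -24 [241.2 174.7]
[270.49372195 430.84094072] [255.53770302 168.14151402]
```

View pics/f.png

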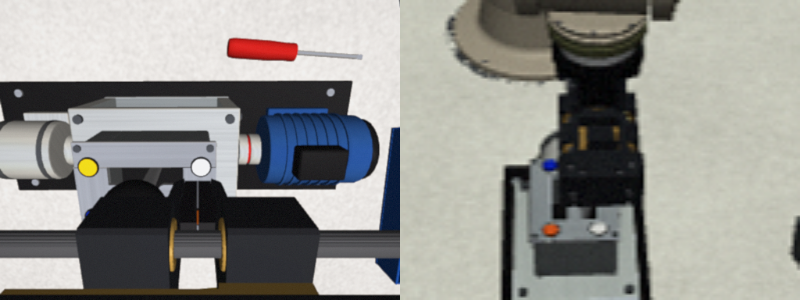

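Wrist and scene view: the fingers are against the knob's forward side. The knob is at about ex 10, ey 23 in the left slot, so the face offset is 32 mm. I'll push another 10 mm to neutral.

```bash
python3 -m jog '{"rot":[[0,0,0],[0,0,0],[0,0,0],[0,0,0],[0,0,0]],"travel":[[0,-0.004,0],[0,-0.003,0],[0,-0.003,0],[0,0,0],[0,0,0]],"fingers":[0,0,0,0,0]}'
python3 -c "
from h import *
s=sensors.sense();print(tr(s['ee_pos']))"
python3 -m jog '{"rot":[[0,0,0],[0,0,0],[0,0,0],[0,0,0],[0,0,0],[0,0,0],[0,0,0]],"travel":[[0,0.01,0],[0,0.02,0],[0.02,0.01,0],[0.02,0,0],[0,0,0],[0,0,0],[0,0,0]],"fingers":[0,0,0,0,0,0,0]}'
python3 -c "
from h import *
look('si4',np.arange(-15,25,.5),range(18,28))"
```

```text
time: 4.08
ee_pos: [0.5553, 0.0154, 0.2386]
tool_rot: [[0.087, 0.996, -0.0], [0.996, -0.087, 0.0], [-0.0, -0.0, -1.0]]
wrist_force: [2.9, -0.6, 2.4]
gripper_width: 0.0004
grasp_force: 1.1
(np.float64(32.5), np.float64(22.7))
time: 4.95
ee_pos: [0.5986, 0.0513, 0.2389]
tool_rot: [[0.087, 0.996, 0.0], [0.996, -0.087, -0.0], [-0.0, 0.0, -1.0]]
wrist_force: [0.0, 0.5, -0.3]
gripper_width: 0.0006
grasp_force: 0.0
tcp (np.float64(72.6), np.float64(62.2)) 0.2388 F [-0.4 -0.2  0.4]
[(0.7402622103691101, np.float64(1.0), 22), (0.7396535873413086, np.float64(1.0), 21), (0.7389176487922668, np.float64(1.0), 23)]
```

Knob is at neutral (ex about 1, ey 22). Now go round to its left and push it across.

```bash
python3 -m jog '{"rot":[[0,0,0],[0,0,0],[0,0,0],[0,0,0]],"travel":[[0,-0.036,0],[0,-0.036,0],[0,0,0],[0,0,0]],"fingers":[0,0,0,0]}'
python3 -m jog '{"rot":[[0,0,0],[0,0,0],[0,0,0],[0,0,0],[0,0,0],[0,0,0],[0,0,0],[0,0,0],[0,0,0]],"travel":[[-0.006,0,0],[-0.004,0,0],[-0.004,0,0],[-0.004,0,0],[-0.004,0,0],[-0.004,0,0],[-0.004,0,0],[0,0,0],[0,0,0]],"fingers":[0,0,0,0,0,0,0,0,0]}'
python3 -c "
from h import *
look('si5',np.arange(-20,20,.5),range(-30,28))
im=cv2.imread('pics/si5.png')[110:230,170:330];cv2.imwrite('pics/g.png',cv2.resize(im,(800,600)))"
```

```text
time: 5.5
ee_pos: [0.5277, 0.0577, 0.2391]
tool_rot: [[0.087, 0.996, 0.001], [0.996, -0.087, -0.0], [-0.0, 0.001, -1.0]]
wrist_force: [0.6, 0.1, 0.3]
gripper_width: 0.0002
grasp_force: 0.0
time: 6.62
ee_pos: [0.5244, 0.028, 0.2386]
tool_rot: [[0.087, 0.996, -0.0], [0.996, -0.087, -0.0], [-0.0, -0.0, -1.0]]
wrist_force: [0.5, 0.2, 0.8]
gripper_width: 0.0005
grasp_force: 0.3
tcp (np.float64(0.6), np.float64(32.6)) 0.2386 F [ 0.4  0.5 -0.1]
[(0.797061562538147, np.float64(19.5), 3), (0.7958658933639526, np.float64(19.5), 4), (0.7935619950294495, np.float64(19.5), 2)]
```

View pics/g.png

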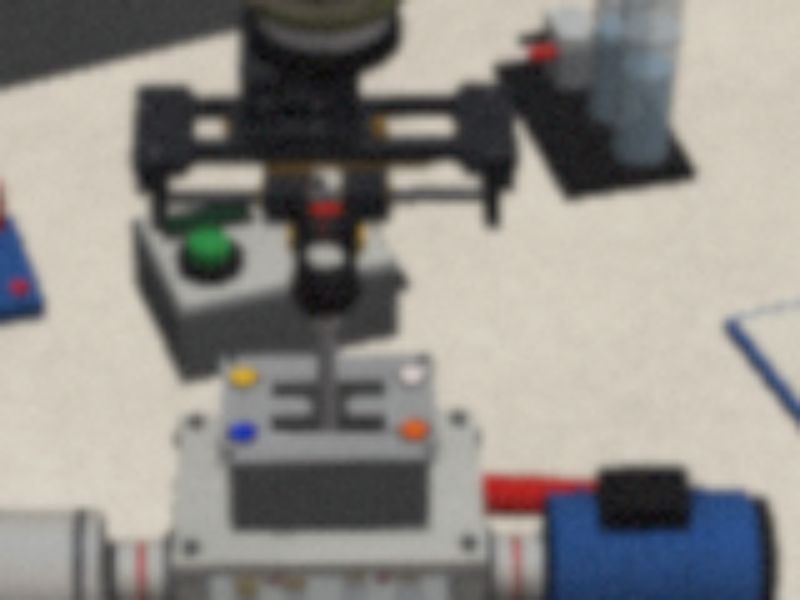

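The knob is at (326,282) in the crop, so ex about 0.5, ey about 6: half way across in the neutral channel. I'll push 30 mm more.

```bash
python3 -m jog '{"rot":[[0,0,0],[0,0,0],[0,0,0],[0,0,0],[0,0,0],[0,0,0],[0,0,0],[0,0,0],[0,0,0],[0,0,0]],"travel":[[-0.004,0,0],[-0.004,0,0],[-0.004,0,0],[-0.004,0,0],[-0.004,0,0],[-0.004,0,0],[-0.003,0,0],[-0.003,0,0],[0,0,0],[0,0,0]],"fingers":[0,0,0,0,0,0,0,0,0,0]}'
python3 -c "
from h import *
look('si6',np.arange(-8,8,.5),range(-30,10))"
python3 -m jog '{"rot":[[0,0,0],[0,0,0],[0,0,0],[0,0,0],[0,0,0]],"travel":[[0.015,0,0],[0.015,0,0],[0,0.03,0],[0,0.035,0],[0,0,0]],"fingers":[0,0,0,0,0]}'
python3 -c "
from h import *
look('si7',np.arange(-10,25,.5),range(-30,10))"
```

```text
time: 7.92
ee_pos: [0.5218, -0.0018, 0.2386]
tool_rot: [[0.087, 0.996, -0.0], [0.996, -0.087, -0.0], [-0.0, -0.0, -1.0]]
wrist_force: [-0.2, 0.7, 0.6]
gripper_width: 0.0006
grasp_force: 0.3
tcp (np.float64(0.6), np.float64(2.7)) 0.2387 F [-0.6  1.  -0. ]
[(0.5757281184196472, np.float64(-4.0), -28), (0.5754901766777039, np.float64(-4.0), -27), (0.5753011107444763, np.float64(-3.5), -27)]
time: 8.6
ee_pos: [0.5902, 0.0234, 0.2378]
tool_rot: [[0.086, 0.996, -0.001], [0.996, -0.086, 0.0], [0.0, -0.001, -1.0]]
wrist_force: [-0.7, 0.0, -0.4]
gripper_width: 0.001
grasp_force: 0.0
tcp (np.float64(65.6), np.float64(33.7)) 0.238 F [-1.4 -0.8 -1.6]
[(0.85724937915802, np.float64(24.0), 5), (0.8566401600837708, np.float64(24.0), 4), (0.8556082248687744, np.float64(24.5), 5)]
```

```bash
python3 -c "
from h import *
print(find('si7',np.arange(-10,12,.5),range(-30,10)))
snap('scene','sc7')
im=cv2.imread('pics/si7.png');g=im.max(2)
off=np.array([245.5,163.5])-proj('si1',knobp(26.8,23.2))
p=proj('si7',knobp(0,-24))+off;print(p)
m=(g<60).astype(np.uint8);u,v=p.round().astype(int)
for r in m[v-14:v+16,u-20:u+22]: print(''.join('.#'[i] for i in r))
"
```

```text
[(0.6066166162490845, np.float64(-3.5), -27), (0.6058292388916016, np.float64(-4.0), -27), (0.6051813960075378, np.float64(-2.0), -27)]
[235.14241762 174.54358658]
.##......................................#
###......................................#
##........................................
##........................................
..........................................
..............................#...#.......
................................#.........
.........................##....#..........
.........................##.#.#...........
.............##..........##...............
.............###........####.##.#.........
............#####.......####...#..........
...........########...#######.#...........
...........###################.#..........
...........##################..#..........
............################..............
....#.....#..##############...............
........##.##############.................
..............##########..................
.................######...................
...................###....................
..........................................
..........................................
..........................................
..........................................
..........................................
..........................................
..........................................
..........................................
..........................................
```

The dark blob in the side view sits at the predicted place for ex 0, ey -24, which agrees with the TCP offset. Now move in front of it on the right side and push back into fourth.

```bash
python3 -m jog '{"rot":[[0,0,0],[0,0,0],[0,0,0],[0,0,0],[0,0,0],[0,0,0]],"travel":[[-0.029,0,0],[-0.029,0,0],[0,0,0],[0,-0.012,0],[0,-0.012,0],[0,0,0]],"fingers":[0,0,0,0,0,0]}'
python3 -m jog '{"rot":[[0,0,0],[0,0,0],[0,0,0],[0,0,0],[0,0,0],[0,0,0],[0,0,0]],"travel":[[0,-0.005,0],[0,-0.005,0],[0,-0.005,0],[0,-0.005,0],[0,-0.005,0],[0,0,0],[0,0,0]],"fingers":[0,0,0,0,0,0,0]}'
python3 -c "
from h import *
look('si8',np.arange(-30,0,.5),range(-30,-15))"
```

```text
time: 9.45
ee_pos: [0.5597, -0.032, 0.2392]
tool_rot: [[0.086, 0.996, 0.0], [0.996, -0.086, 0.0], [0.0, 0.0, -1.0]]
wrist_force: [-0.2, 0.4, -0.1]
gripper_width: 0.0008
grasp_force: 0.0
time: 10.32
ee_pos: [0.5352, -0.031, 0.2385]
tool_rot: [[0.087, 0.996, -0.001], [0.996, -0.087, 0.0], [0.0, -0.001, -1.0]]
wrist_force: [1.1, -0.4, 1.2]
gripper_width: 0.0003
grasp_force: 0.7
tcp (np.float64(16.5), np.float64(-25.3)) 0.2385 F [ 1.3 -0.2  1.6]
[(0.4452357888221741, np.float64(-21.0), -27), (0.44455486536026, np.float64(-21.5), -27), (0.44397082924842834, np.float64(-20.5), -27)]
```

```bash
python3 -m jog '{"rot":[[0,0,0],[0,0,0],[0,0,0],[0,0,0],[0,0,0],[0,0,0],[0,0,0]],"travel":[[0,-0.005,0],[0,-0.005,0],[0,-0.005,0],[0,-0.005,0],[0,-0.004,0],[0,0,0],[0,0,0]],"fingers":[0,0,0,0,0,0,0]}'
python3 -m jog '{"rot":[[0,0,0],[0,0,0],[0,0,0],[0,0,0]],"travel":[[0,-0.002,0],[0,-0.002,0],[0,0,0],[0,0,0]],"fingers":[0,0,0,0]}'
python3 -c "
from h import *
look('si9',np.arange(-50,-20,.5),range(-30,-15))"
```

```text
time: 11.25
ee_pos: [0.5114, -0.029, 0.2388]
tool_rot: [[0.087, 0.996, -0.0], [0.996, -0.087, -0.0], [-0.0, -0.0, -1.0]]
wrist_force: [0.9, 0.6, -1.2]
gripper_width: 0.0001
grasp_force: 0.5
time: 11.75
ee_pos: [0.5075, -0.0286, 0.2387]
tool_rot: [[0.087, 0.996, -0.0], [0.996, -0.087, 0.0], [-0.0, -0.0, -1.0]]
wrist_force: [2.2, 0.3, -1.5]
gripper_width: 0.0008
grasp_force: 1.0
tcp (np.float64(-11.4), np.float64(-25.3)) 0.2387 F [ 1.6 -0.3 -1.4]
[(0.4255724549293518, np.float64(-21.0), -16), (0.4233901798725128, np.float64(-21.5), -16), (0.4209871292114258, np.float64(-20.5), -16)]
```

Not at the stop yet; I'll creep on in 1 mm steps until the force rises.

```bash
for i in 1; do :; done; python3 -m jog '{"rot":[[0,0,0],[0,0,0],[0,0,0]],"travel":[[0,-0.001,0],[0,-0.001,0],[0,0,0]],"fingers":[0,0,0]}'
python3 -m jog '{"rot":[[0,0,0],[0,0,0],[0,0,0]],"travel":[[0,-0.001,0],[0,-0.0005,0],[0,0,0]],"fingers":[0,0,0]}'
```

```text
time: 12.18
ee_pos: [0.5056, -0.0284, 0.2387]
tool_rot: [[0.087, 0.996, 0.0], [0.996, -0.087, 0.0], [0.0, 0.0, -1.0]]
wrist_force: [4.6, 0.2, -3.8]
gripper_width: 0.0004
grasp_force: 2.1
time: 12.55
ee_pos: [0.5042, -0.0283, 0.2387]
tool_rot: [[0.087, 0.996, 0.001], [0.996, -0.087, -0.0], [0.0, 0.001, -1.0]]
wrist_force: [6.0, 0.7, -4.9]
gripper_width: 0.0005
grasp_force: 2.8
```

```bash
python3 -m jog '{"rot":[[0,0,0],[0,0,0],[0,0,0]],"travel":[[0,-0.001,0],[0,-0.001,0],[0,0,0]],"fingers":[0,0,0]}'
python3 -m jog '{"rot":[[0,0,0],[0,0,0],[0,0,0]],"travel":[[0,-0.001,0],[0,-0.001,0],[0,0,0]],"fingers":[0,0,0]}'
python3 -c "
from h import *
look('si10',np.arange(-50,-30,.5),range(-30,-15))
im=cv2.imread('pics/si10.png')[120:210,180:280];cv2.imwrite('pics/k.png',cv2.resize(im,(666,600),interpolation=cv2.INTER_CUBIC))"
```

```text
time: 12.92
ee_pos: [0.5024, -0.0281, 0.2386]
tool_rot: [[0.087, 0.996, 0.001], [0.996, -0.087, 0.0], [0.0, 0.001, -1.0]]
wrist_force: [8.2, -0.2, -5.2]
gripper_width: -0.0001
grasp_force: 3.7
time: 13.3
ee_pos: [0.5007, -0.028, 0.2386]
tool_rot: [[0.087, 0.996, 0.002], [0.996, -0.087, 0.0], [0.0, 0.002, -1.0]]
wrist_force: [10.8, -0.5, -6.8]
gripper_width: 0.0006
grasp_force: 4.6
tcp (np.float64(-18.2), np.float64(-25.2)) 0.2386 F [ 9.9  0.2 -6. ]
[(0.34196436405181885, np.float64(-50.0), -26), (0.3391745686531067, np.float64(-50.0), -27), (0.33265769481658936, np.float64(-50.0), -25)]
```

The force has climbed to 10 N past the expected home point, so it's on the stop. I'll back off, raise, and check before touching the button.

```bash
python3 -m jog '{"rot":[[0,0,0],[0,0,0],[0,0,0],[0,0,0],[0,0,0],[0,0,0],[0,0,0],[0,0,0],[0,0,0]],"travel":[[0,0.01,0],[0,0.02,0],[0,0.03,0],[0,0,-0.03],[0,0,-0.04],[0,0,-0.04],[0,0,-0.03],[0,0,0],[0,0,0]],"fingers":[0,0,0,0,0,0,0,0,0]}'
python3 -c "
from h import *
snap('wrist','w11');snap('side','si11');snap('scene','sc11')
ps={f:proj(f,knobp(-44,-24)) for f in('w11','si11','sc11')};print(ps)
o=[]
for f,h in(('w11',40),('si11',20),('sc11',20)):
    im=cv2.imread(f'pics/{f}.png');u,v=ps[f]; q=cv2.getRectSubPix(im,(2*h,2*h),(float(u),float(v)));o.append(cv2.resize(q,(266,266),interpolation=cv2.INTER_CUBIC))
cv2.imwrite('pics/l.png',cv2.hconcat(o))"
```

```text
time: 14.48
ee_pos: [0.5595, -0.0331, 0.3774]
tool_rot: [[0.087, 0.996, -0.003], [0.996, -0.087, 0.001], [0.0, -0.003, -1.0]]
wrist_force: [0.5, 0.2, -0.3]
gripper_width: 0.0001
grasp_force: 0.0
{'w11': array([149.11329422, 180.08461738]), 'si11': array([217.47507992, 176.83721339]), 'sc11': array([238.23880926, 157.22469266])}
```

View pics/l.png

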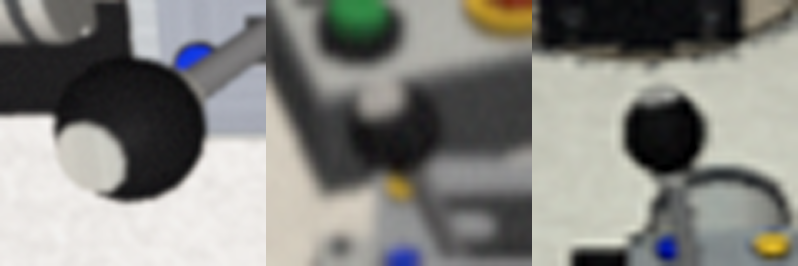

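The knob is at the predicted home point for fourth in all three views, within about 1 mm, so fourth is fully home. Now go over the start button.

```bash
python3 -m jog '{"rot":[[0,0,0],[0,0,0],[0,0,0],[0,0,0],[0,0,0],[0,0,0],[0,0,0],[0,0,0],[0,0,0],[0,0,0]],"travel":[[0.02,-0.008,0],[0.04,-0.015,0],[0.05,-0.018,0],[0.05,-0.018,0],[0.05,-0.018,0],[0.05,-0.018,0],[0.035,-0.013,0],[0.015,-0.005,0],[0,0,0],[0,0,0]],"fingers":[0,0,0,0,0,0,0,0,0,0]}'
python3 -m jog '{"rot":[[0,0,0],[0,0,0],[0,0,0],[0,0,0],[0,0,0],[0,0,0],[0,0,0],[0,0,0]],"travel":[[0,0,0.04],[0,0,0.06],[0,0,0.06],[0,0,0.06],[0,0,0.04],[0,0,0.01],[0,0,0],[0,0,0]],"fingers":[0,0,0,0,0,0,0,0]}'
python3 -c "
from h import *
s=sensors.sense()['ee_pos'];d=np.array([.4738,.2852,.0870])-s;print(s,'tool move',d[:2]@EY,d[:2]@EX,-d[2])"
```

```text
time: 15.88
ee_pos: [0.4745, 0.2845, 0.3787]
tool_rot: [[0.088, 0.996, -0.0], [0.996, -0.088, -0.0], [-0.0, -0.0, -1.0]]
wrist_force: [-0.8, 0.3, -0.1]
gripper_width: 0.0003
grasp_force: 0.0
time: 16.88
ee_pos: [0.4751, 0.2856, 0.1105]
tool_rot: [[0.087, 0.996, 0.003], [0.996, -0.087, 0.001], [0.001, 0.003, -1.0]]
wrist_force: [0.6, 1.2, -0.5]
gripper_width: 0.0006
grasp_force: 0.0
[0.47511378 0.28557347 0.11054657] tool move -0.00048621147251409367 -0.001276362060682971 0.023546572193329854
```

```bash
python3 -m jog '{"rot":[[0,0,0],[0,0,0],[0,0,0],[0,0,0],[0,0,0],[0,0,0],[0,0,0]],"travel":[[0,-0.001,0.01],[0,0,0.01],[0,0,0.003],[0,0,0.002],[0,0,0.002],[0,0,0.001],[0,0,0]],"fingers":[0,0,0,0,0,0,0]}'
python3 -m jog '{"rot":[[0,0,0],[0,0,0],[0,0,0]],"travel":[[0,0,0.001],[0,0,0.001],[0,0,0]],"fingers":[0,0,0]}'
```

```text
time: 17.75
ee_pos: [0.4729, 0.2855, 0.0814]
tool_rot: [[0.087, 0.996, -0.0], [0.996, -0.087, -0.0], [-0.0, -0.0, -1.0]]
wrist_force: [-5.8, -1.9, 9.4]
gripper_width: 0.0003
grasp_force: 4.8
time: 18.12
ee_pos: [0.473, 0.2856, 0.0811]
tool_rot: [[0.086, 0.996, 0.0], [0.996, -0.086, -0.0], [-0.0, 0.0, -1.0]]
wrist_force: [-12.9, -5.3, 25.9]
gripper_width: 0.0005
grasp_force: 12.9
```

The button bottomed out, with the tip 6 mm down and the force rising stiffly. Release and retreat.

```bash
python3 -m jog '{"rot":[[0,0,0],[0,0,0],[0,0,0],[0,0,0],[0,0,0],[0,0,0],[0,0,0],[0,0,0],[0,0,0]],"travel":[[0,0,-0.003],[0,0,-0.01],[0,0,-0.03],[0,0,-0.05],[0,0,-0.05],[0,0,-0.04],[0,0,0],[0,0,0],[0,0,0]],"fingers":[0,0,0,0,0,0,0,0,0]}'
python3 - <<'E'
from h import *
for n,f in(('scene','sc12'),('side','si12')): snap(n,f)
def d(a,b,p,h):
    A,B=[cv2.getRectSubPix(cv2.imread(f'pics/{x}.png'),(2*h,2*h),tuple(map(float,p))).astype(float) for x in(a,b)]; return np.abs(A-B).mean().round(1)
print('knob vs before',d('si11','si12',proj('si11',knobp(-44,-24)),9),d('sc11','sc12',proj('sc11',knobp(-44,-24)),9))
print('start/stop vs before',[d('sc1','sc12',proj('sc1',p),8) for p in([.4738,.2852,.087],[.5497,.2998,.087])])
E
```

```text
time: 19.25
ee_pos: [0.4728, 0.2854, 0.2604]
tool_rot: [[0.087, 0.996, -0.002], [0.996, -0.087, -0.001], [-0.001, -0.002, -1.0]]
wrist_force: [0.3, -0.3, 0.1]
gripper_width: 0.0005
grasp_force: 0.0
knob vs before 3.0 1.9
start/stop vs before [np.float64(2.1), np.float64(2.0)]
```

The knob is still home, and both buttons look as they did at the start. The arm is clear.

```bash
python3 -c "
from workcell import ctrl; print(ctrl.sign_off())"
```

```text
the job is handed in; nothing more can be done
None
```

The lever was pushed from first across neutral and fully home into fourth, then the green start button was pressed right down (26 N at the bottom) and let back up. I handed the job in just after 19 s on the robot's clock, with the arm clear and the red stop button looking unchanged.

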